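# Fish the spatula out of the extraction unit

### The arm

A 6-joint arm with a two-finger parallel gripper is mounted at the origin on the work surface. World frame = base frame: x ahead of the robot, y to its left, z up, the work surface at z = 0. Lengths are in m, angles in rad, forces in N, time in s.
With the tool pointing down it reaches from about 0.375 to 0.9 m from the base axis. Payload 3.1 kg.
Tool frame: the origin (TCP) lies on the mounting face of the last link; the fingertips stand 173 mm ahead of it and the grasp point (between the pads) lies 155 mm ahead of it; x points along the fingers, y is the direction in which the jaws open and shut, and the axes are right-handed (so a half turn about x gives the same grasp; the last joint's range is limited). The gripper opens to 85 mm and grips with 20 to 120 N. Pads are 22 mm wide; open, the fingers measure 114 mm over their backs; the gripper's body (76 mm by 85 mm) begins 54 mm behind the grasp point. The pads swing forward as they close: fully open they stand 13 mm farther back than shut.
Start: joints at [0.963, 0.527, 1.433, -0, 1.181, -0.178], TCP at [0.26, 0.568, 0.405] pointing down, gripper open.
Joint ranges: [-3.08, 3.08], [-0.75, 2.2], [0.22, 2.44], [-1.43, 4.57], [0, 2.65], [-2.85, 2.85]. Speed limits (rad/s): [2.79, 2.79, 3.14, 3.14, 3.14, 3.14].

### API

Orientations are given as a rotation vector (axis times angle).
In Python, from workcell import robot gives the robot as it stands. The module is installed in compiled form; this text tells all that it offers.
- The arm moves only by the tool apply_moves, never from a script. Its argument "series" is a list of rows, each an object of numbers: "x", "y", "z": the shift along the tool's x, y, z in mm; "yaw": the turn about the tool's x in rad. A call has 1 to 12 rows; each row is the pose to reach, as a shift and turn from the pose commanded when the call began, along the tool's axes at that moment; what a row does not reach only later rows make up. A row lasts 1/8 s, in which the tool goes at most 62.5 mm and 10.7 degrees, less where a joint would pass 70% of its speed; a pose out of reach is approached as far as the arm can. A call with a gripper value outside its range is refused whole. "hand" is the opening in per cent of the stroke, from 0 (shut) to 100 (fully open), set as the call begins (left out, the last holds). The fingers move at their own pace and stop on an object; "squeeze" is the grip in N (left out, the last holds). Time passes only in rows, so rows that repeat a pose let the fingers close. It gives the time, the measured TCP pose, the force and the opening at its end, in the units of the state.
- robot.get_obs(): the state, without advancing time (a new reading comes with each control period).
- robot.grab_frame(name): name is "side" or "top"; returns the picture (420x560x3 uint8, red, green, blue); there is no depth.
- robot.calibration(name): a dict with "fov_y" (degrees; the focal length in pixels is half the picture's height over the tangent of half this angle, whatever the lens; pixels are square), "cx", "cy" (the principal point, pixels), "dist" ([k1, k2, p1, p2, k3] as OpenCV has them; the pictures are not rectified), "extrinsics" (4x4, takes a point from world to camera coordinates). Camera axes: x right, y down, z forward; pixel columns grow to the right and rows downward; lengths in m; the calibration is good to about 2 mm. A picture is of the moment at which its call begins. calibration takes no time and is no camera call.
- robot.job_done(): hands the job in, once; it reports no verdict.
The state is a dict: "time": time; "qpos": joint angles; "joint_vel": joint speeds; "joint_torque": joint torques, N m; "eef_pos": TCP position; "orientation": TCP orientation; "ft_force": force on the tool from outside, world axes, zero at the start; "ft_torque": the same for the moment, N m; "opening": opening from 0.0 (shut) to 1.0 (fully open).
Only numpy, scipy, OpenCV 4.12 (cv2) and the standard library are available. Lean on these libraries where they do the work, as an engineer would, in place of code of your own. Each camera call takes 0.05 s, during which the arm holds its last target.

### The job

A long spatula has dropped through the opening in the slatted top of the extraction unit and lies on the filter inside. Switch the unit off at its red rotary switch before you touch the spatula, then draw the spatula out through the opening, tilting it so that its long end comes out from under the slats without wedging it hard against the unit. Finish while still gripping it, held still with its whole length well clear above the slatted top and off everything else; leave the two ball ornaments, the tub and the loose grid section where they are.

Things in the scene. Friction and masses are not known exactly. Their poses are not given: they have to be found in the camera images.
- extractor: Fixed bench-top extraction unit: white box with slatted wooden top, grey fan housing along its -y side. Origin on the bench under the middle of the opening; x along the unit, away from the robot. Box x -322..152, y -130..130 mm, walls 15 mm; housing x -140..120, y -235..-130. All tops at z = 127; slats 10 mm thick (underside z = 117), 9 mm gaps. Inside, the rigid grey filter floor is at z = 65.
- opening (a point): Middle of the opening, level with the top of the slats (127 mm above the bench); axes as the unit's. The opening, where one grid section has been lifted out, is 160 mm along x (unit x -80..80) and 230 mm along y (-115..115). The hollow inside runs on under the slats: unit x -307..137, y -115..115 mm, 52 mm high.
- switch (a joint): Red quarter-turn switch handle on a yellow plate on the fan housing, upright axis. 0 = OFF (bar lengthwise, along the unit's x), 1.571 = ON (bar across, along the unit's y), where it starts. Turn it counter-clockwise, seen from above, to switch off. Needs about 0.1 N m; past half-way (0.785) it snaps over to the end stop by itself.
- switch_grip (a point): On the switch's axis (unit x -5, y -182.5 mm), mid-height of the bar, 154 mm above the bench; its x runs along the bar. Bar 56 mm long, 14 mm wide, 24 mm high, top at 164 mm; it stands on a round red hub of radius 26 mm, whose top is 140 mm above the bench.
- spatula: Long spatula, 300 mm, about 80 g, flat on the filter: butt in the opening, blade end under the slats on the robot's side. Origin under the handle on its lower face, 60 mm from the butt; +x towards the butt. Handle 16 x 16 mm, x -100..60, blue butt; 6 mm round shank to x -150; steel blade 26 wide, 3 thick, x -140..-240, all on one axis 8 mm above the lower face. Weight centred near x -70.
- spatula_butt (a point): Centre of the blue butt end of the handle.
- ball_blue: Dark blue ball ornament, radius 36 mm, on a stick in a round wooden foot (radius 45 mm), 173 mm high in all; loose. Origin: centre of the foot's underside. Leave alone.
- ball_teal: Teal ball ornament on a stick and foot, as the blue one. Leave alone.
- tub: Pale tub with a yellow lid, 180 x 130 x 73 mm, loose. Origin: centre of its underside. Leave alone.
- grid_section: The lifted-out section of slatted top lying on the bench, 230 (x) x 147 (y) x 20 mm, loose. Origin: centre of its underside. Leave alone.

How it is judged:
On the way:
1. the extraction unit is switched off (value of joint switch below 0.2 rad), for 0.2 s.
At the end, for the whole second after the job is handed in: The switch is off (below 0.2 rad) and the spatula is held still (under 30 mm/s) in the fingers, both its ends above the slatted top (butt centre 23 mm, end of the blade 15 mm or more above it), touching neither the unit nor an ornament (value of joint switch below 0.2 rad and height (world z) of spatula_butt above 0.15 m and height (world z) of spatula_c3 above 0.142 m and contact force between the fingers and spatula above 1 N and contact force between spatula and extractor below 0.05 N and linear speed of spatula below 0.03 m/s and contact force between spatula and ball_blue below 0.05 N and contact force between spatula and ball_teal below 0.05 N); the arm keeps its last pose, push and grip.
It fails at once if the spatula is touched by the fingers while the unit is not switched off (value of joint switch above 0.3 rad and contact force between the fingers and spatula above 0.5 N).
It fails at once if the spatula is wedged against the unit with more than 30 N (contact force between spatula and extractor above 30 N).
It fails at once if a bystander is shoved more than 30 mm or an ornament is tipped over (distance of any of ball_blue, ball_teal, tub, grid_section from where it was at the start of the episode above 0.03 m or angle between any of ball_blue, ball_teal's own z axis and vertical above 0.4 rad).
It also fails if it takes over 61 s, if anything falls off the work surface, if the arm or the gripper's body presses on something with over 40 N, if the wrist force passes 120 N, or if a joint passes its speed limit or range.

## Working session

There is one attempt and no reset: what is moved stays moved. The work goes in short steps, Python scripts to look and compute and a tool call to move; the robot and the scene stay as the last step left them, time stands still between calls to the robot, and variables do not carry over. Pictures are saved under pics/ and viewed, and the job is handed in when it is done.

Besides the shell and the picture viewer there is one more tool, called after "Call:" as name(argument=value, ...), one argument or row to a line, values as JSON. apply_moves: Moves the arm, as the interface text tells. Its arguments: {"type":"object","properties":{"series":{"type":"array"},"hand":{"type":"number"},"squeeze":{"type":"number"}},"required":["series"]}

```bash
mkdir -p pics; python3 - <<'E'
from workcell import robot
import cv2,numpy as np
for n in("side","top"):
    c=robot.calibration(n);print(n,c)
    cv2.imwrite(f"pics/{n}0.png",cv2.cvtColor(robot.grab_frame(n),cv2.COLOR_RGB2BGR))
print(robot.get_obs())
E
```

```text
side {'fov_y': 57.67356493591254, 'cx': 280.02064544080423, 'cy': 208.07368316197895, 'dist': array([-0.02566162,  0.        ,  0.        ,  0.        ,  0.        ]), 'extrinsics': array([[ 0.99576018, -0.09132315, -0.01103353, -0.52908631],
       [-0.06127704, -0.56907535, -0.819999  ,  0.11417729],
       [ 0.06860598,  0.81719846, -0.57225859,  1.07967388],
       [ 0.        ,  0.        ,  0.        ,  1.        ]])}
top {'fov_y': 53.72202848846736, 'cx': 280.03358306089973, 'cy': 213.86136945426634, 'dist': array([-0.09805246,  0.        ,  0.        ,  0.        ,  0.        ]), 'extrinsics': array([[ 0.02065658, -0.99971624, -0.0118632 , -0.00574997],
       [-0.99602327, -0.01954881, -0.08692235,  0.53915216],
       [ 0.08666577,  0.01361155, -0.99614445,  1.34968228],
       [ 0.        ,  0.        ,  0.        ,  1.        ]])}
{'time': 0.1, 'qpos': array([ 9.62519866e-01,  5.28386862e-01,  1.43379694e+00, -1.03533866e-05,
        1.18139710e+00, -1.78489471e-01]), 'joint_vel': array([-2.00494812e-03, -1.94671385e-03, -3.32919446e-03, -4.99680402e-04,
        7.66099780e-04,  1.04836971e-05]), 'joint_torque': array([ 1.25333436e-04, -4.43303704e+01, -1.78585964e+01, -2.05570227e-04,
        3.84210551e-03,  1.71776031e-05]), 'eef_pos': array([0.26020827, 0.56791039, 0.40381549]), 'orientation': array([ 0.33566049,  1.54514115, -0.33856944]), 'ft_force': array([ 0.46060125, -0.33784064,  0.88051555]), 'ft_torque': array([-0.02401552,  0.00998776, -0.00203139]), 'opening': 0.9997930291548279}
```

View pics/side0.png

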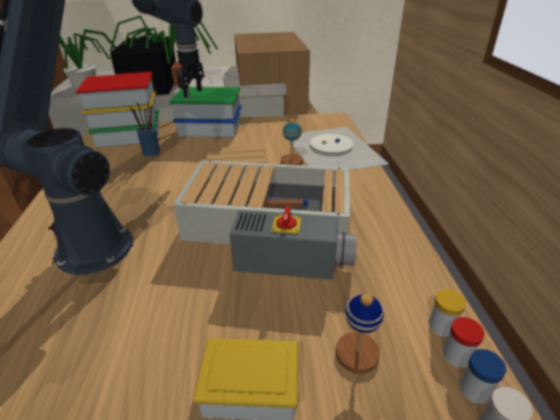

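View pics/top0.png

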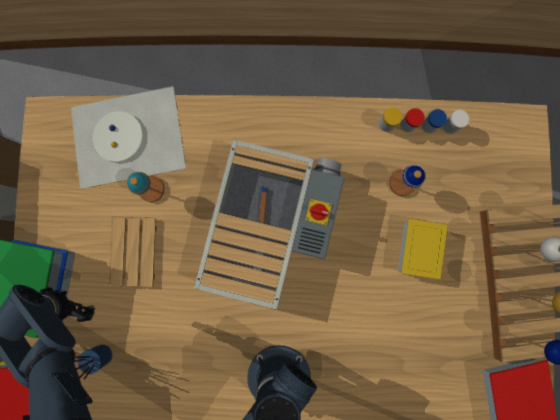

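```bash
python3 - <<'E'
import cv2
a=cv2.imread("pics/top0.png");cv2.imwrite("pics/topz.png",cv2.resize(a[135:315,185:355],None,fx=3.3,fy=3.3,interpolation=cv2.INTER_CUBIC))
b=cv2.imread("pics/side0.png");cv2.imwrite("pics/sidez.png",cv2.resize(b[110:290,165:375],None,fx=3.3,fy=3.3,interpolation=cv2.INTER_CUBIC))
E
```

```text
(no output)
```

View pics/topz.png

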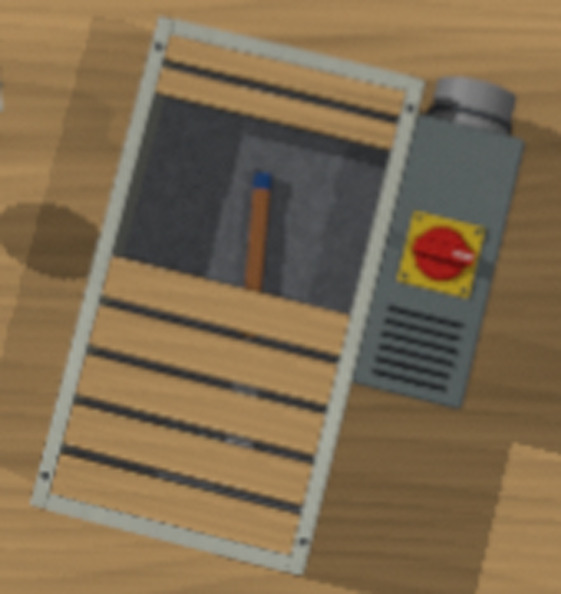

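View pics/sidez.png

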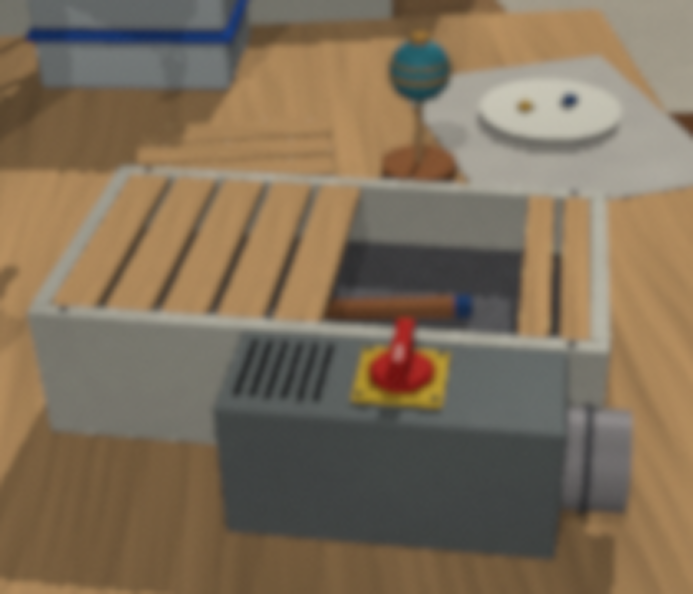

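```bash
cat > h.py <<'E'
import numpy as np,cv2
from workcell import robot
from scipy.spatial.transform import Rotation as R
def cam(n):
    c=robot.calibration(n);f=210/np.tan(np.radians(c['fov_y']/2))
    return np.array([[f,0,c['cx']],[0,f,c['cy']],[0,0,1]]),np.array(c['dist']),np.array(c['extrinsics'])
def onplane(n,uv,z):
    K,d,E=cam(n);uv=np.atleast_2d(np.array(uv,float))
    p=cv2.undistortPoints(uv[:,None],K,d)[:,0]
    r=np.c_[p,np.ones(len(p))]@E[:3,:3];o=-E[:3,:3].T@E[:3,3]
    return o+r*((np.broadcast_to(z,len(p))-o[2])/r[:,2])[:,None]
def proj(n,P):
    K,d,E=cam(n);return cv2.projectPoints(np.atleast_2d(np.array(P,float)),cv2.Rodrigues(E[:3,:3])[0],E[:3,3],K,d)[0][:,0]
E
python3 - <<'E'
from h import *
zt=lambda L:(np.array(L)+.5)/3.3-.5+[185,135]
zs=lambda L:(np.array(L)+.5)/3.3-.5+[165,110]
W=onplane("top",zt([(163,17),(425,82),(303,573),(33,505)]),.127);print(W.round(4))
U=np.array([[152,130],[152,-130],[-322,-130],[-322,130]])/1e3
c=W[:,:2].mean(0);u=U.mean(0);H=(U-u).T@(W[:,:2]-c);
th=np.arctan2(H[0,1]-H[1,0],H[0,0]+H[1,1]);Rm=np.array([[np.cos(th),-np.sin(th)],[np.sin(th),np.cos(th)]])
t=c-Rm@u;print("th",th,"t",t,((U@Rm.T+t-W[:,:2])*1e3).round(1))
S=onplane("side",zs([(608,197),(608,350),(33,312),(123,168)]),.127);print("side res",((U@Rm.T+t-S[:,:2])*1e3).round(1))
print("switch",Rm@[-.005,-.1825]+t)
print("switch top seen", onplane("top",zt([(445,255)]),.15),onplane("side",zs([(402,320),(400,372)]),[.164,.14]))
b=onplane("top",zt([(262,172)]),.081);e=onplane("top",zt([(255,290)]),.081)
print("spat",b,e, "angle",np.arctan2(*(b-e)[0,[1,0]]))
print("side butt",onplane("side",zs([(472,298),(330,300)]),.081))
B=onplane("top",zt([(239,441),(244,389)]),.069);print("blade",B)
print("unit frame butt", Rm.T@(b[0,:2]-t))
for n,uv in dict(teal=(139,182),blue=(414,176)).items(): print(n,onplane("top",uv,.137))
E
```

```text
[[ 0.7598  0.1523  0.127 ]
 [ 0.7013 -0.0964  0.127 ]
 [ 0.244   0.0085  0.127 ]
 [ 0.2996  0.2589  0.127 ]]
th -0.22606833374593494 t [0.58401997 0.06178296] [[ 1.5  2.1]
 [ 1.7 -2.6]
 [-3.  -1.3]
 [-0.2  1.8]]
side res [[ 1.1  8.1]
 [ 0.9 -6.5]
 [-5.7 -2.3]
 [-2.1  4.2]]
switch [ 0.53824025 -0.11495263]
switch top seen [[ 0.53631944 -0.11511045  0.15      ]] [[ 0.5412779  -0.08759369  0.164     ]
 [ 0.53625361 -0.12064417  0.14      ]]
spat [[0.61997501 0.05717483 0.081     ]] [[0.50545525 0.0611345  0.081     ]] angle -0.03456252652102582
side butt [[0.61956703 0.05926821 0.081     ]
 [0.49313881 0.06973421 0.081     ]]
blade [[0.36042556 0.07375335 0.069     ]
 [0.4104094  0.07013829 0.069     ]]
unit frame butt [0.03607308 0.00356836]
teal [[0.62006174 0.44391341 0.137     ]]
blue [[ 0.65458334 -0.4071655   0.137     ]]
```

```bash
cat >> h.py <<'E'
def show(target=None,head=None):
    o=robot.get_obs();M=R.from_rotvec(o['orientation']).as_matrix();p=o['eef_pos']
    h=np.arctan2(M[1,1],M[0,1])
    print("t",round(o['time'],2),"p",p.round(4),"head_y",round(h,4),"q",o['qpos'].round(3),"f",o['ft_force'].round(2),"open",round(o['opening'],3))
    if target is not None: print("shift mm",(M.T@(np.array(target)-p)*1e3).round(1))
    if head is not None: print("yaw",[round(-((head+k*np.pi-h)),4) for k in(-1,0,1)])
    return o,M
E
python3 - <<'E'
from h import *
o,M=show((.5375,-.115,.40),-.226);print(M.round(3))
E
```

```text
t 0.1 p [0.2602 0.5679 0.4038] head_y 1.141 q [ 0.963  0.528  1.434 -0.     1.181 -0.178] f [ 0.46 -0.34  0.88] open 1.0
shift mm [   4.6 -505.3  536.6]
yaw [np.float64(4.5086), np.float64(1.367), np.float64(-1.7746)]
[[-0.001  0.417  0.909]
 [-0.002  0.909 -0.417]
 [-1.    -0.002 -0.   ]]
```

Call:
apply_moves(
  series=[
    {"y": -42, "z": 45, "yaw": 0.114},
    {"y": -84, "z": 89, "yaw": 0.228},
    {"y": -126, "z": 134, "yaw": 0.342},
    {"y": -168, "z": 179, "yaw": 0.456},
    {"y": -211, "z": 224, "yaw": 0.57},
    {"y": -253, "z": 268, "yaw": 0.684},
    {"y": -295, "z": 313, "yaw": 0.798},
    {"y": -337, "z": 358, "yaw": 0.912},
    {"y": -379, "z": 402, "yaw": 1.026},
    {"y": -421, "z": 447, "yaw": 1.14},
    {"y": -463, "z": 492, "yaw": 1.254},
    {"y": -505, "z": 537, "yaw": 1.367},
  ],
  hand=50,
)

```text
$.series[0]: bad value
```

```bash
python3 - <<'E'
from h import *
o,M=show((.5375,-.115,.317),-.226)
cv2.imwrite("pics/top1.png",cv2.resize(cv2.cvtColor(robot.grab_frame("top"),cv2.COLOR_RGB2BGR)[135:315,185:405],None,fx=3,fy=3))
E
```

```text
t 0.1 p [0.2602 0.5679 0.4038] head_y 1.141 q [ 0.963  0.528  1.434 -0.     1.181 -0.178] f [ 0.46 -0.34  0.88] open 1.0
shift mm [  87.6 -505.1  536.7]
yaw [np.float64(4.5086), np.float64(1.367), np.float64(-1.7746)]
```

View pics/top1.png

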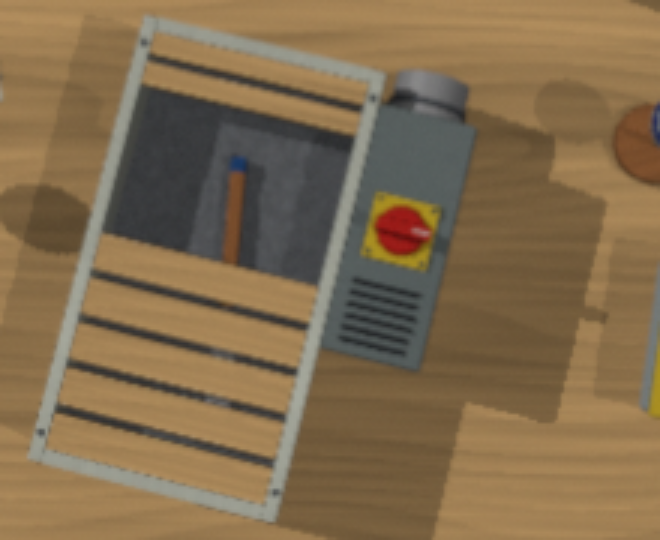

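The move was refused (probably because every row needs all four keys), and the picture is unchanged. I'll resend it with all keys.

Call:
apply_moves(
  series=[
    {"x": 0, "y": -42, "z": 45, "yaw": 0.114},
    {"x": 0, "y": -84, "z": 89, "yaw": 0.228},
    {"x": 0, "y": -126, "z": 134, "yaw": 0.342},
    {"x": 0, "y": -168, "z": 179, "yaw": 0.456},
    {"x": 0, "y": -211, "z": 224, "yaw": 0.57},
    {"x": 0, "y": -253, "z": 268, "yaw": 0.684},
    {"x": 0, "y": -295, "z": 313, "yaw": 0.798},
    {"x": 0, "y": -337, "z": 358, "yaw": 0.912},
    {"x": 0, "y": -379, "z": 402, "yaw": 1.026},
    {"x": 0, "y": -421, "z": 447, "yaw": 1.14},
    {"x": 0, "y": -463, "z": 492, "yaw": 1.254},
    {"x": 0, "y": -505, "z": 537, "yaw": 1.367},
  ],
  hand=50,
)

```text
time: 1.65
eef_pos: [0.5385, -0.1167, 0.4046]
orientation: [1.377, 1.092, -1.377]
ft_force: [1.3, 1.3, -0.1]
opening: 0.497
```

```bash
python3 - <<'E'
from h import *
o,M=show((.5375,-.115,.317),-.226)
for n in("top","side"):
  f=cv2.cvtColor(robot.grab_frame(n),cv2.COLOR_RGB2BGR)
  cv2.imwrite(f"pics/{n}2.png",cv2.resize(f[100:315,165:405],None,fx=2.7,fy=2.7))
E
```

```text
t 1.65 p [ 0.5385 -0.1167  0.4046] head_y -0.2302 q [-0.416  0.428  1.62   0.     1.094 -0.186] f [ 1.26  1.29 -0.14] open 0.497
shift mm [87.6 -1.4 -1.4]
yaw [np.float64(3.1374), np.float64(-0.0042), np.float64(-3.1458)]
```

View pics/side2.png

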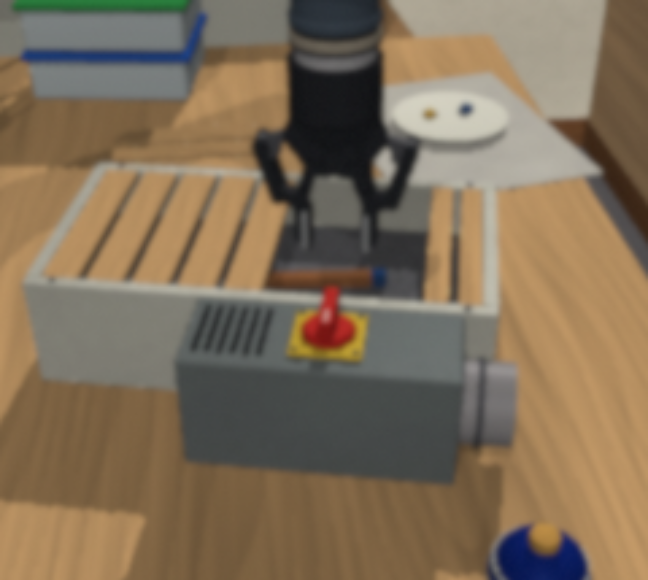

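The jaws, at (305..370, 240) in the crop, straddle the bar at (330, 300) across its width. I'll go down and grip it.

Call:
apply_moves(
  series=[
    {"x": 30, "y": -1, "z": -1, "yaw": 0},
    {"x": 60, "y": -1, "z": -1, "yaw": 0},
    {"x": 80, "y": -1, "z": -1, "yaw": 0},
    {"x": 87, "y": -1, "z": -1, "yaw": 0},
    {"x": 87, "y": -1, "z": -1, "yaw": 0},
  ],
)

```text
time: 2.38
eef_pos: [0.5373, -0.1131, 0.3176]
orientation: [1.373, 1.095, -1.374]
ft_force: [-0.4, 0.9, -0.5]
opening: 0.502
```

Call:
apply_moves(
  series=[
    {"x": 0, "y": 0, "z": 0, "yaw": 0},
    {"x": 0, "y": 0, "z": 0, "yaw": 0},
    {"x": 0, "y": 0, "z": 0, "yaw": 0},
    {"x": 0, "y": 0, "z": 0, "yaw": 0},
    {"x": 0, "y": 0, "z": 0, "yaw": 0},
  ],
  hand=0,
  squeeze=25,
)

```text
time: 3.0
eef_pos: [0.5371, -0.1134, 0.3188]
orientation: [1.374, 1.094, -1.374]
ft_force: [-3.4, 0.8, 6.6]
opening: 0.152
```

The opening of 0.152 (about 13 mm) matches the bar. I'll rise a little, because the z force of +6.6 N suggests the tips are touching the hub, and turn counter-clockwise.

Call:
apply_moves(
  series=[
    {"x": -3, "y": 0, "z": 0, "yaw": 0},
    {"x": -3, "y": 0, "z": 0, "yaw": -0.15},
    {"x": -3, "y": 0, "z": 0, "yaw": -0.3},
    {"x": -3, "y": 0, "z": 0, "yaw": -0.45},
    {"x": -3, "y": 0, "z": 0, "yaw": -0.6},
    {"x": -3, "y": 0, "z": 0, "yaw": -0.75},
    {"x": -3, "y": 0, "z": 0, "yaw": -0.9},
    {"x": -3, "y": 0, "z": 0, "yaw": -1.05},
    {"x": -3, "y": 0, "z": 0, "yaw": -1.2},
    {"x": -3, "y": 0, "z": 0, "yaw": -1.35},
    {"x": -3, "y": 0, "z": 0, "yaw": -1.5},
    {"x": -3, "y": 0, "z": 0, "yaw": -1.55},
  ],
)

```text
time: 4.5
eef_pos: [0.5382, -0.1128, 0.319]
orientation: [0.195, 1.561, -0.191]
ft_force: [6.7, 2.6, -14.4]
opening: 0.15
```

Call:
apply_moves(
  series=[
    {"x": 0, "y": 0, "z": 0, "yaw": 0},
    {"x": 0, "y": 0, "z": 0, "yaw": 0},
    {"x": 0, "y": 0, "z": 0, "yaw": 0},
    {"x": -30, "y": 0, "z": 0, "yaw": 0},
    {"x": -70, "y": 0, "z": 0, "yaw": 0},
    {"x": -90, "y": 0, "z": 0, "yaw": 0},
    {"x": -90, "y": 0, "z": 0, "yaw": 0},
  ],
  hand=50,
)

```text
time: 5.38
eef_pos: [0.5376, -0.1137, 0.4128]
orientation: [0.193, 1.557, -0.195]
ft_force: [-1.0, -0.0, -0.5]
opening: 0.503
```

```bash
python3 - <<'E'
from h import *
o,M=show()
for n in("top","side"):
  f=cv2.cvtColor(robot.grab_frame(n),cv2.COLOR_RGB2BGR)
  cv2.imwrite(f"pics/{n}3.png",cv2.resize(f[100:315,165:405],None,fx=2.7,fy=2.7,interpolation=cv2.INTER_CUBIC))
E
```

```text
t 5.38 p [ 0.5376 -0.1137  0.4128] head_y 1.3237 q [-0.412  0.415  1.615 -0.     1.106 -1.735] f [-0.99 -0.01 -0.54] open 0.503
```

View pics/side3.png

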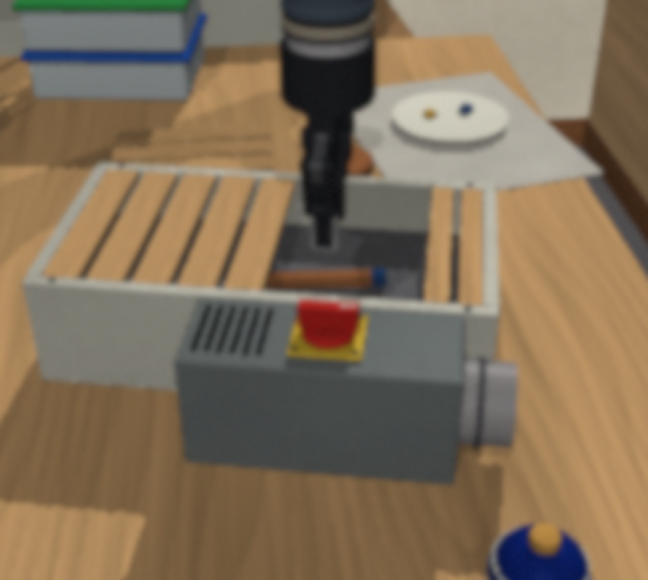

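View pics/top3.png

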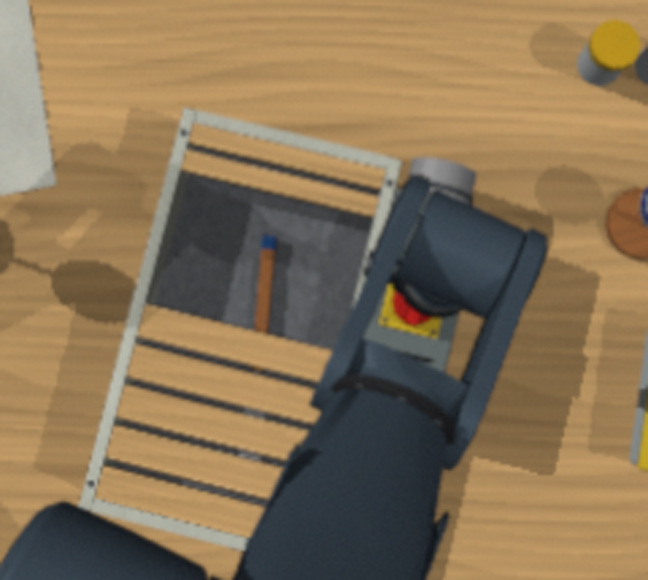

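The red bar now lies lengthwise at side crop (328, 322), so the unit is OFF. Next is the spatula, where I'll grip about 22 mm from the butt.

```bash
python3 - <<'E'
from h import *
o,M=show((.597,.059,.39),1.516)
E
```

```text
t 5.47 p [ 0.5369 -0.1134  0.4104] head_y 1.3237 q [-0.412  0.418  1.618 -0.     1.106 -1.736] f [ 0.44 -0.71 -0.64] open 0.503
shift mm [ 20.4 181.8  16.1]
yaw [np.float64(2.9493), np.float64(-0.1923), np.float64(-3.3339)]
```

Call:
apply_moves(
  series=[
    {"x": 0, "y": 45, "z": 4, "yaw": -0.05},
    {"x": 0, "y": 90, "z": 8, "yaw": -0.1},
    {"x": 0, "y": 136, "z": 12, "yaw": -0.15},
    {"x": 10, "y": 182, "z": 16, "yaw": -0.192},
    {"x": 20, "y": 182, "z": 16, "yaw": -0.192},
    {"x": 20, "y": 182, "z": 16, "yaw": -0.192},
  ],
)

```text
time: 6.22
eef_pos: [0.5965, 0.059, 0.3883]
orientation: [0.043, 1.576, -0.043]
ft_force: [0.3, -0.7, -0.7]
opening: 0.502
```

```bash
python3 - <<'E'
from h import *
o,M=show((.597,.059,.243),1.516)
print(proj("top",[[.62,.0575,.081],[.597,.059,.243-.173],[.597,.059,.39-.173]]),proj("side",[[.62,.058,.081],[.597,.059,.073]]))
for n in("side",):
  f=cv2.cvtColor(robot.grab_frame(n),cv2.COLOR_RGB2BGR)
  cv2.imwrite(f"pics/{n}4.png",cv2.resize(f[100:315,165:405],None,fx=2.7,fy=2.7,interpolation=cv2.INTER_CUBIC))
E
```

```text
t 6.22 p [0.5965 0.059  0.3883] head_y 1.5163 q [-8.800e-02  5.130e-01  1.514e+00 -1.000e-03  1.120e+00 -1.604e+00] f [ 0.25 -0.71 -0.7 ] open 0.502
shift mm [1.453e+02 1.000e-01 1.200e+00]
yaw [np.float64(3.1419), np.float64(0.0003), np.float64(-3.1413)]
[[263.94394606 186.76313658]
 [263.47570343 194.35470718]
 [260.82652586 187.48735302]] [[307.89226412 200.18329734]
 [300.04907406 202.71356992]]
```

View pics/side4.png

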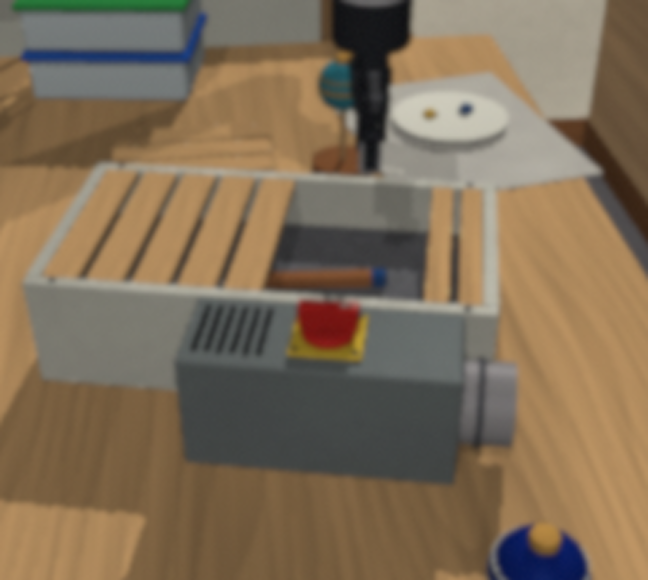

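Call:
apply_moves(
  series=[
    {"x": 40, "y": 0, "z": 0, "yaw": 0},
    {"x": 80, "y": 0, "z": 0, "yaw": 0},
    {"x": 115, "y": 0, "z": 0, "yaw": 0},
    {"x": 135, "y": 0, "z": 0, "yaw": 0},
    {"x": 142, "y": 0, "z": 0, "yaw": 0},
    {"x": 142, "y": 0, "z": 0, "yaw": 0},
    {"x": 142, "y": 0, "z": 0, "yaw": 0},
  ],
)

```text
time: 7.15
eef_pos: [0.5978, 0.0587, 0.2499]
orientation: [0.043, 1.568, -0.044]
ft_force: [-0.3, 0.0, 0.4]
opening: 0.496
```

```bash
python3 - <<'E'
from h import *
o,M=show((.597,.059,.245),1.516)
for n in("side",):
  f=cv2.cvtColor(robot.grab_frame(n),cv2.COLOR_RGB2BGR)
  cv2.imwrite(f"pics/{n}5.png",cv2.resize(f[150:260,225:375],None,fx=4,fy=4,interpolation=cv2.INTER_CUBIC))
E
```

```text
t 7.15 p [0.5978 0.0587 0.2499] head_y 1.5155 q [-0.088  0.703  1.615 -0.     0.822 -1.603] f [-0.28  0.03  0.44] open 0.496
shift mm [ 4.9  0.3 -0.8]
yaw [np.float64(3.1411), np.float64(-0.0005), np.float64(-3.1421)]
```

View pics/side5.png

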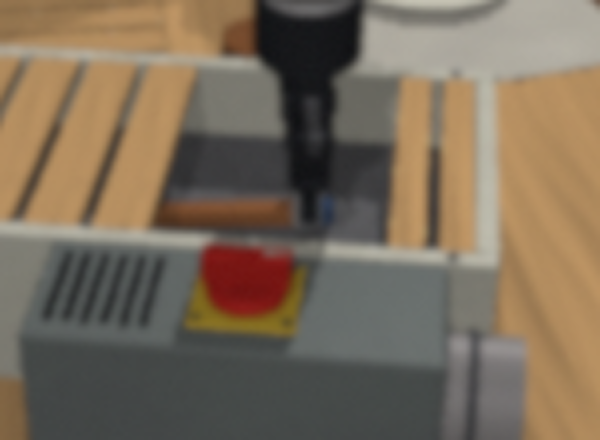

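The fingers straddle the handle at crop (312, 210), just behind the blue butt at (327, 208). I'll go 4 mm deeper and close gently.

Call:
apply_moves(
  series=[
    {"x": 4, "y": 0, "z": 0, "yaw": 0},
    {"x": 4, "y": 0, "z": 0, "yaw": 0},
    {"x": 4, "y": 0, "z": 0, "yaw": 0},
    {"x": 4, "y": 0, "z": 0, "yaw": 0},
    {"x": 4, "y": 0, "z": 0, "yaw": 0},
    {"x": 4, "y": 0, "z": 0, "yaw": 0},
  ],
  hand=0,
  squeeze=20,
)

```text
time: 7.95
eef_pos: [0.5974, 0.0592, 0.2449]
orientation: [0.043, 1.57, -0.043]
ft_force: [-1.3, 0.9, 2.4]
opening: 0.179
```

Gripped at 0.179, about 15–16 mm, which matches the handle. Now I'll lift in small steps and watch the force.

Call:
apply_moves(
  series=[
    {"x": -6, "y": 0, "z": 0, "yaw": 0},
    {"x": -12, "y": 0, "z": 0, "yaw": 0},
    {"x": -18, "y": 0, "z": 0, "yaw": 0},
    {"x": -24, "y": 0, "z": 0, "yaw": 0},
    {"x": -30, "y": 0, "z": 2, "yaw": 0},
    {"x": -34, "y": 0, "z": 5, "yaw": 0},
    {"x": -38, "y": 0, "z": 8, "yaw": 0},
    {"x": -40, "y": 0, "z": 10, "yaw": 0},
  ],
)

```text
time: 8.95
eef_pos: [0.6073, 0.0586, 0.2847]
orientation: [0.043, 1.571, -0.043]
ft_force: [-0.3, -0.0, -2.3]
opening: 0.18
```

```bash
python3 - <<'E'
from h import *
o,M=show()
for n in("side",):
  f=cv2.cvtColor(robot.grab_frame(n),cv2.COLOR_RGB2BGR)
  cv2.imwrite(f"pics/{n}6.png",cv2.resize(f[130:260,165:375],None,fx=3.5,fy=3.5,interpolation=cv2.INTER_CUBIC))
E
```

```text
t 8.95 p [0.6073 0.0586 0.2847] head_y 1.516 q [-0.087  0.661  1.571 -0.     0.911 -1.603] f [-0.27 -0.01 -2.29] open 0.18
```

View pics/side6.png

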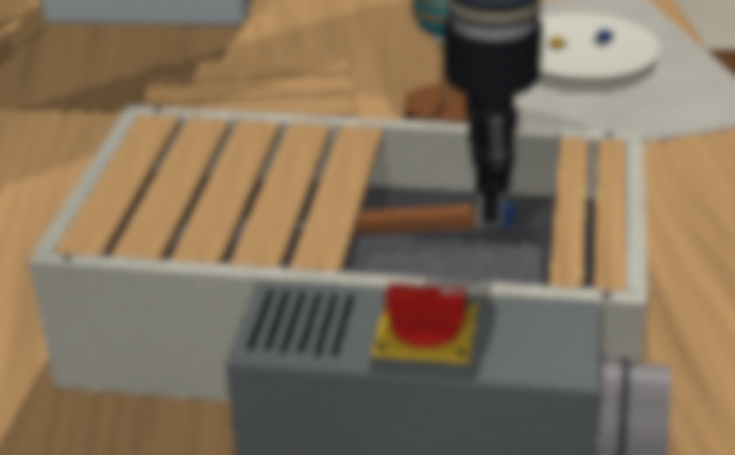

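The spatula is held and rising, with the butt at crop (508, 212), and the forces are small. I'll continue forward and up.

Call:
apply_moves(
  series=[
    {"x": -4, "y": 0, "z": 4, "yaw": 0},
    {"x": -8, "y": 0, "z": 8, "yaw": 0},
    {"x": -12, "y": 0, "z": 12, "yaw": 0},
    {"x": -16, "y": 0, "z": 16, "yaw": 0},
    {"x": -20, "y": 0, "z": 20, "yaw": 0},
    {"x": -24, "y": 0, "z": 24, "yaw": 0},
    {"x": -27, "y": 0, "z": 28, "yaw": 0},
    {"x": -27, "y": 0, "z": 28, "yaw": 0},
  ],
)

```text
time: 10.0
eef_pos: [0.6362, 0.0569, 0.3124]
orientation: [0.043, 1.567, -0.043]
ft_force: [2.3, 0.4, -0.2]
opening: 0.176
```

```bash
python3 - <<'E'
from h import *
o,M=show()
for n in("side",):
  f=cv2.cvtColor(robot.grab_frame(n),cv2.COLOR_RGB2BGR)
  cv2.imwrite(f"pics/{n}7.png",cv2.resize(f[130:260,165:375],None,fx=3.5,fy=3.5,interpolation=cv2.INTER_CUBIC))
E
```

```text
t 10.0 p [0.6362 0.0569 0.3124] head_y 1.516 q [-0.085  0.654  1.478 -0.     1.006 -1.601] f [ 2.26  0.37 -0.19] open 0.176
```

View pics/side7.png

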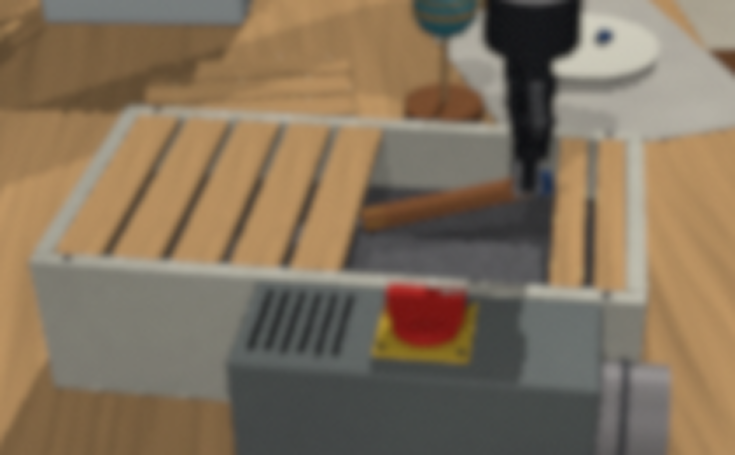

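Call:
apply_moves(
  series=[
    {"x": -2, "y": 0, "z": 5, "yaw": 0},
    {"x": -4, "y": 0, "z": 10, "yaw": 0},
    {"x": -6, "y": 0, "z": 15, "yaw": 0},
    {"x": -9, "y": 0, "z": 20, "yaw": 0},
    {"x": -12, "y": 0, "z": 25, "yaw": 0},
    {"x": -15, "y": 0, "z": 30, "yaw": 0},
    {"x": -18, "y": 0, "z": 35, "yaw": 0},
    {"x": -21, "y": 0, "z": 40, "yaw": 0},
    {"x": -21, "y": 0, "z": 40, "yaw": 0},
  ],
)

```text
time: 11.18
eef_pos: [0.676, 0.0547, 0.3333]
orientation: [0.043, 1.568, -0.043]
ft_force: [0.6, 0.1, -0.9]
opening: 0.179
```

```bash
python3 - <<'E'
from h import *
o,M=show()
for n in("side","top"):
  f=cv2.cvtColor(robot.grab_frame(n),cv2.COLOR_RGB2BGR)
  cv2.imwrite(f"pics/{n}8.png",cv2.resize(f[130:280,165:375],None,fx=3.5,fy=3.5,interpolation=cv2.INTER_CUBIC))
E
```

```text
t 11.18 p [0.676  0.0547 0.3333] head_y 1.5159 q [-0.084  0.677  1.353  0.     1.109 -1.6  ] f [ 0.62  0.07 -0.94] open 0.179
```

View pics/side8.png

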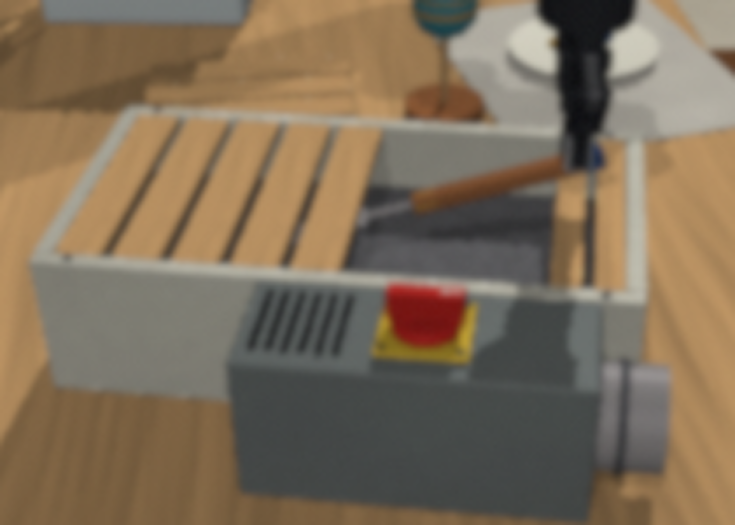

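The shank is now in the opening, with the handle end at crop (415, 203) and a tilt of about 0.28 rad. I'll pull along the axis until the blade clears the slat edge.

Call:
apply_moves(
  series=[
    {"x": -3, "y": 0, "z": 10, "yaw": 0},
    {"x": -6, "y": 0, "z": 20, "yaw": 0},
    {"x": -9, "y": 0, "z": 30, "yaw": 0},
    {"x": -12, "y": 0, "z": 40, "yaw": 0},
    {"x": -15, "y": 0, "z": 50, "yaw": 0},
    {"x": -18, "y": 0, "z": 60, "yaw": 0},
    {"x": -20, "y": 0, "z": 70, "yaw": 0},
    {"x": -23, "y": 0, "z": 80, "yaw": 0},
    {"x": -26, "y": 0, "z": 90, "yaw": 0},
    {"x": -29, "y": 0, "z": 100, "yaw": 0},
    {"x": -32, "y": 0, "z": 110, "yaw": 0},
    {"x": -34, "y": 0, "z": 118, "yaw": 0},
  ],
)

```text
time: 12.78
eef_pos: [0.7937, 0.0483, 0.3671]
orientation: [0.043, 1.57, -0.043]
ft_force: [0.1, -0.3, -0.4]
opening: 0.179
```

```bash
python3 - <<'E'
from h import *
o,M=show()
for n in("side","top"):
  f=cv2.cvtColor(robot.grab_frame(n),cv2.COLOR_RGB2BGR)
  cv2.imwrite(f"pics/{n}9.png",cv2.resize(f[110:280,165:375],None,fx=3.5,fy=3.5,interpolation=cv2.INTER_CUBIC))
E
```

```text
t 12.78 p [0.7937 0.0483 0.3671] head_y 1.5159 q [-0.079  0.81   0.96  -0.     1.372 -1.595] f [ 0.15 -0.34 -0.36] open 0.179
```

View pics/side9.png

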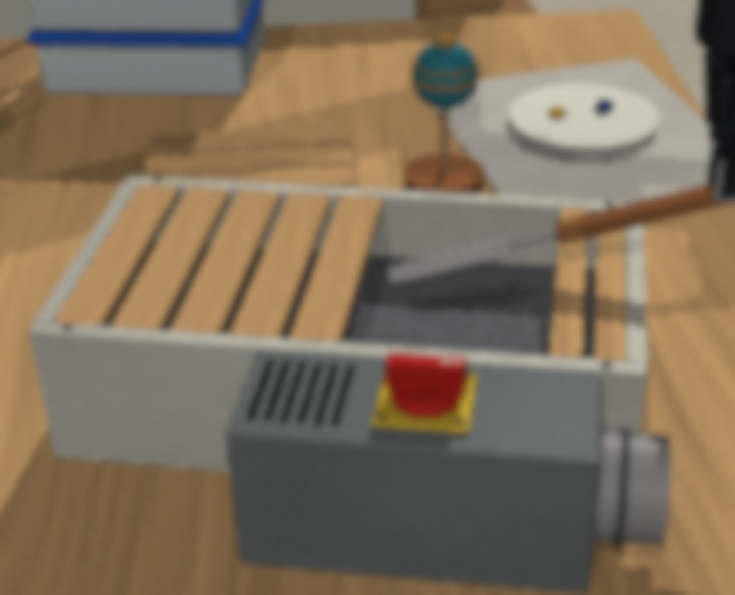

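View pics/top9.png

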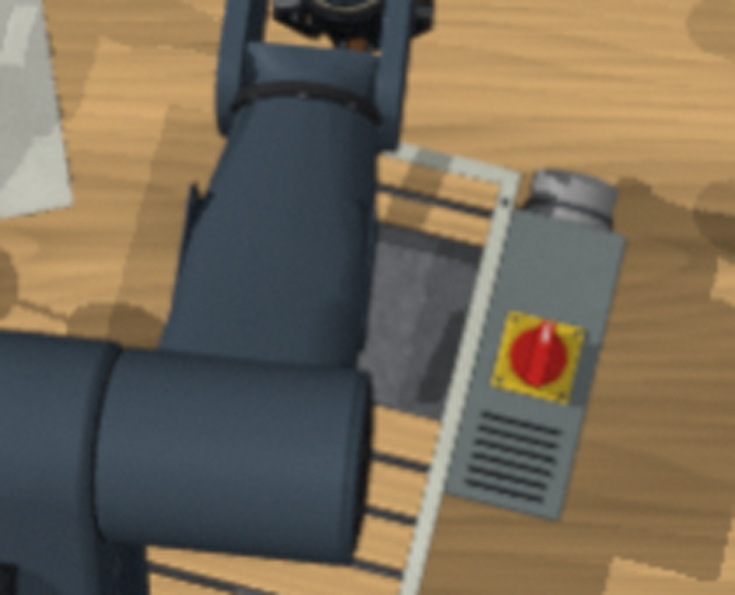

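The blade is free of the slats, with its tip at crop (390, 275) inside the opening. I'll lift, with a firmer grip.

Call:
apply_moves(
  series=[
    {"x": 0, "y": 0, "z": 0, "yaw": 0},
    {"x": -10, "y": 0, "z": 0, "yaw": 0},
    {"x": -20, "y": 0, "z": 0, "yaw": 0},
    {"x": -32, "y": 0, "z": 0, "yaw": 0},
    {"x": -44, "y": 0, "z": 0, "yaw": 0},
    {"x": -56, "y": 0, "z": -4, "yaw": 0},
    {"x": -68, "y": 0, "z": -10, "yaw": 0},
    {"x": -80, "y": 0, "z": -16, "yaw": 0},
    {"x": -92, "y": 0, "z": -22, "yaw": 0},
    {"x": -102, "y": 0, "z": -28, "yaw": 0},
    {"x": -110, "y": 0, "z": -32, "yaw": 0},
    {"x": -110, "y": 0, "z": -32, "yaw": 0},
  ],
  squeeze=45,
)

```text
time: 14.38
eef_pos: [0.7609, 0.0502, 0.4779]
orientation: [0.043, 1.569, -0.043]
ft_force: [0.4, -0.2, -1.0]
opening: 0.171
```

```bash
python3 - <<'E'
from h import *
o,M=show()
for n in("side","top"):
  f=cv2.cvtColor(robot.grab_frame(n),cv2.COLOR_RGB2BGR)
  cv2.imwrite(f"pics/{n}10.png",cv2.resize(f[60:280,165:415],None,fx=2.7,fy=2.7,interpolation=cv2.INTER_CUBIC))
E
```

```text
t 14.38 p [0.7609 0.0502 0.4779] head_y 1.516 q [-0.08   0.676  0.939 -0.     1.524 -1.596] f [ 0.42 -0.17 -1.04] open 0.171
```

View pics/side10.png

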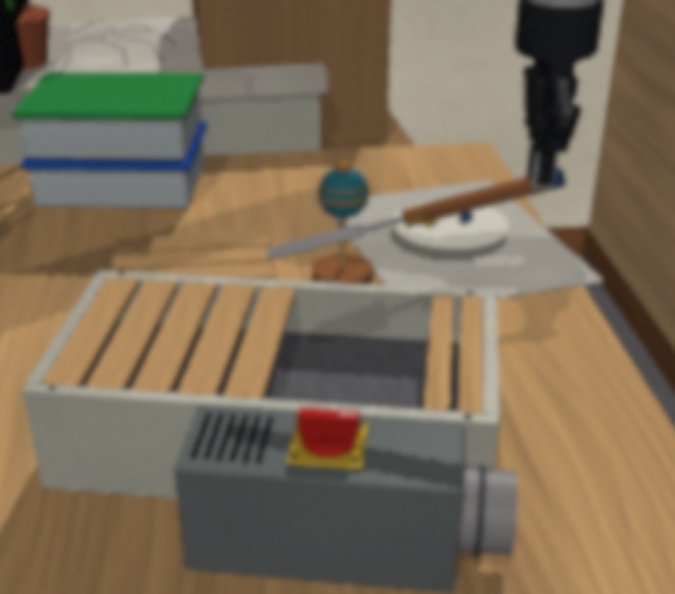

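View pics/top10.png

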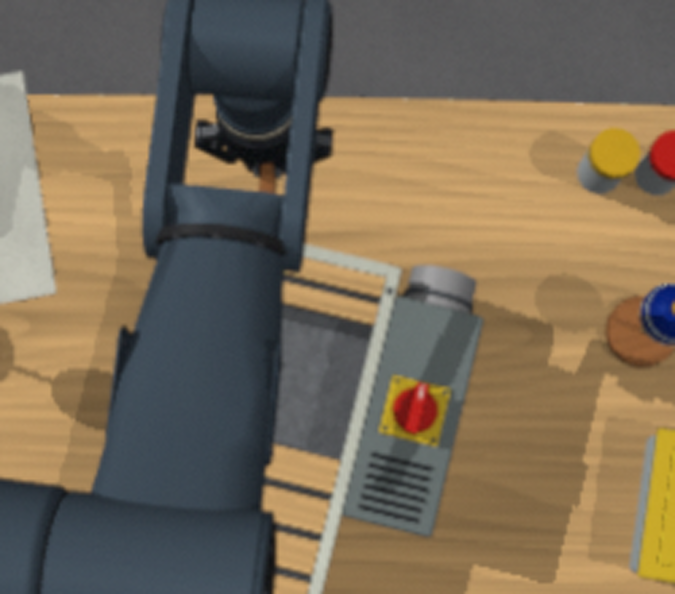

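```bash
python3 - <<'E'
from h import *
g=np.array([.7609,.0502]);d=np.array([np.cos(-.055),np.sin(-.055)])
for px in[(268,255),(560,178)]:
    uv=(np.array(px)+.5)/2.7-.5+[165,60]
    A=onplane("side",uv,0.)[0];B=onplane("side",uv,.3)[0]
    n=np.array([-d[1],d[0]]);a=n@(A[:2]-g);b=n@(B[:2]-g);P=A+(B-A)*a/(a-b);print(P.round(3),(P[:2]-g)@d)
print(robot.get_obs()['joint_vel'].round(4))
E
```

```text
[0.496 0.065 0.235] -0.26512157211675724
[0.781 0.049 0.31 ] 0.020502881740788893
[-0.0004  0.0108  0.0036  0.001   0.0024 -0.0001]
```

The tip is at z ≈ 0.235 and the butt at ≈ 0.31. Their separation of about 295 mm agrees with the 300 mm length. I'll settle briefly and hand in.

Call:
apply_moves(
  series=[
    {"x": 0, "y": 0, "z": 0, "yaw": 0},
    {"x": 0, "y": 0, "z": 0, "yaw": 0},
    {"x": 0, "y": 0, "z": 0, "yaw": 0},
    {"x": 0, "y": 0, "z": 0, "yaw": 0},
  ],
)

```text
time: 14.98
eef_pos: [0.7612, 0.0501, 0.4766]
orientation: [0.043, 1.571, -0.043]
ft_force: [0.3, -0.1, -0.8]
opening: 0.166
```

```bash
python3 - <<'E'
from h import *
show();print(robot.job_done())
E
```

```text
t 14.97 p [0.7612 0.0501 0.4766] head_y 1.516 q [-0.08   0.678  0.94  -0.     1.524 -1.596] f [ 0.34 -0.06 -0.85] open 0.166
the job is handed in; nothing more can be done
None
```

I turned the red switch a quarter turn counter-clockwise to OFF. I then gripped the spatula about 22 mm from its butt and drew it forward and up under the slat edge. It tilted in the pads by about 0.28 rad. I lifted it clear and handed in at about 15 s, still gripping it at 45 N.

**Last checks:**
- **Switch:** the bar lies lengthwise (OFF) in both cameras.
- **Height:** the butt is at about 0.31 m and the blade tip at about 0.235 m, measured from the side camera, so both are well above the 0.127 m slats. The measured length of about 295 mm agrees with the stated 300 mm.
- **Load and grip:** the wrist force of about 0.9 N matches the spatula's own weight, and the fingers are still closed on the handle, at 0.166 of the stroke.
- **Forces:** the readings between steps stayed within 15 N at the switch and 3 N with the spatula. Forces within a step were not logged.
- **Bystanders:** the ornaments, tub and grid section looked unmoved in every view that showed them. I did not measure them again, and the arm partly hid the top view at the end.

Two things went differently from plan:
- The first move call was refused because its rows lacked the "x" key. I sent it again with all keys.
- The fingertips seemed to press lightly on the switch hub while closing, at about 7 N. I raised them before turning.

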